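Show the lacquer sample to the inspection camera

TASK

With the green rubbing block held in the gripper, sweep the three white filler chips off the top of the red lacquered sample while it sits in its peg stand, and put the rubbing block back upright on its blue mat. Then lift the sample out of the stand and hold its underside up to the tilted inspection camera: centred on the camera window, square to it, 10 cm from the glass, and with its long side along the window's long side. Finish while still holding it there, motionless in the air; do not touch the camera, and leave the bottle, bowl and tape roll where they are.

Things in the scene. Friction and masses are not known exactly. Their poses are not given: they have to be found in the camera images.
- panel: the lacquered sample, a loose red-brown wooden block 110 x 50 x 22 mm (its x, y, z), about 90 g, with a yellow tape strip across each end of its top (flat, under 1 mm). Origin: centre of its underside. x along its length, z up out of its top. It rests with its underside 45 mm above the table, its top at 67 mm. Its long sides are free to grip across the 50 mm width within 25 mm either side of its middle.
- stand: fixed wooden peg stand, base plate 140 x 76 x 10 mm with a pedestal 84 x 34 mm, 45 mm high, under the sample (narrower than the sample). Six brass pegs of 8 mm diameter reach 51 mm above the table, so 6 mm up beside the sample with 1 mm of play: at x = +-40, y = +-30 mm and at x = +-60, y = 0. The sample lifts straight up out of them. Origin: centre of its underside on the table; x along the sample's length, z up.
- chip0: loose white filler chip, about 16 x 15 x 8 mm, 10 g, lying at the start on the sample's top. Origin: centre of its underside.
- chip1: like chip0, a second chip on the sample's top
- chip2: like chip0, a third chip on the sample's top
- block: rubbing block, loose, 28 x 70 x 55 mm (its x, y, z), about 80 g, green with a tan cork sole 14 mm thick; stands upright on its sole on the blue mat. Origin: centre of the sole's underside. Grip it across its 28 mm thickness (x), at its upper part.
- rest: fixed blue mat for the rubbing block, 100 x 130 x 5 mm (x, y, z). Origin: centre of its underside on the table.
- camera_head: black housing of the inspection camera, 100 x 74 x 50 mm (its x, y, z), held 40 mm above the table on a dark fixed foot 110 x 90 mm with two side brackets 75 mm high. Origin: centre of the housing's underside. x along the long side of the window (dark glass 70 x 40 mm in a white frame), z is the viewing direction out of the glass, which looks up and leans 0.35 rad (20 degrees) from vertical, roughly towards the robot. The glass is 50 mm along z from the origin.
- focus (a point): point in the air on the camera's viewing axis, 100 mm out from the glass (150 mm along z from the housing's origin), about 180 mm above the table: where the centre of the sample's underside has to be. Its axes are those of camera_head.
- bottle: bystander: amber bottle, 44 mm diameter, 100 mm high, loose; origin: centre of its underside
- bowl: bystander: white bowl, 90 mm diameter, 40 mm high, loose; origin: centre of its underside
- tape: bystander: yellow roll of tape lying flat, 90 mm diameter, 24 mm high, loose; origin: centre of its underside
- camera: the whole inspection camera: its dark foot, 110 x 90 x 10 mm, fixed, with brackets and housing. Origin: centre of the foot's underside on the table; z up, x as the housing's but level.
There are look-alikes about, which are no part of the job. Of the things that look like the panel, the middle-sized one is meant. Several things look just like the rest: the one meant starts farthest to the robot's left.

How it is judged (in metres and radians):
On the way, in this order (a step that is already met when the one before it is completed fails the run):
1. the rubbing block is held in the gripper and lifted off its mat, with the chips still on the sample (contact force between the fingers and block above 0.5 N and height (world z) of block above 0.03 m and height (world z) of each of chip0, chip1, chip2 above 0.06 m), for 0.1 s.
2. all three chips are off the sample, the sample still in its stand and the rubbing block still held (contact force between the fingers and block above 0.5 N and height (world z) of block above 0.03 m and height (world z) of each of chip0, chip1, chip2 below 0.045 m and distance of panel from where it was at the start of the episode below 0.012 m), for 0.2 s.
3. the rubbing block stands released, upright on its mat, the sample still in its stand (horizontal distance between block and rest below 0.055 m and height (world z) of block below 0.01 m and angle between block's own z axis and vertical below 0.15 rad and contact force between the fingers and block below 0.05 N and height (world z) of each of chip0, chip1, chip2 below 0.045 m and distance of panel from where it was at the start of the episode below 0.012 m), for 0.2 s.
At the end, for the whole second after the job is handed in: Fingers alone hold the sample, top up, still; underside centre within 20 mm of the point 100 mm off the glass; square within 0.14 rad, long side in line within 0.16 rad. Chips below 45 mm. Rubbing block released, upright within 0.15 rad, centre within 55 mm of the mat's (distance between panel and focus below 0.02 m and angle between the z axis of panel and the z axis of camera_head, either way round below 0.14 rad and angle between the x axis of panel and the x axis of camera_head, either way round below 0.16 rad and angle between panel's own z axis and vertical below 0.7 rad and contact force between the fingers and panel above 0.5 N and contact force between panel and camera below 0.05 N and contact force between panel and stand below 0.05 N and linear speed of panel below 0.02 m/s and angular speed of panel below 0.15 rad/s and height (world z) of each of chip0, chip1, chip2 below 0.045 m and horizontal distance between block and rest below 0.055 m and height (world z) of block below 0.01 m and angle between block's own z axis and vertical below 0.15 rad and contact force between the fingers and block below 0.05 N); the arm keeps its last pose, push and grip.
It fails at once if the camera is touched with more than 1 N (contact force between camera and anything else above 1 N).
It fails at once if the bottle is moved more than 30 mm (distance of bottle from where it was at the start of the episode above 0.03 m).
It fails at once if the bowl is moved more than 30 mm (distance of bowl from where it was at the start of the episode above 0.03 m).
It fails at once if the tape is moved more than 30 mm (distance of tape from where it was at the start of the episode above 0.03 m).
It also fails if it takes over 62 s, if anything falls off the work surface, if the arm or the gripper's body presses on something with over 40 N, if the wrist force passes 120 N, or if a joint passes its speed limit or range.

ROBOT

A 6-joint arm with a two-finger parallel gripper is mounted at the origin on the work surface. World frame = base frame: x ahead of the robot, y to its left, z up, the work surface at z = 0. Lengths are in mm, angles in rad, forces in N, time in s.
With the tool pointing down it reaches from about 300 to 775 mm from the base axis. Payload 14.6 kg.
Tool frame: the origin (TCP) lies on the centre line of the jaws, within the pads' length; the fingertips stand 19 mm ahead of it and the grasp point (between the pads) is the TCP (bot.tip_reach is the distance from the TCP to the fingertips, in mm); z points along the fingers, y is the line along which they close (so a half turn about z gives the same grasp; the last joint's range is limited). The gripper opens to 85 mm and grips with 20 to 120 N. Pads are 22 mm wide; open, the fingers measure 114 mm over their backs; the gripper's body (76 mm by 85 mm) begins 54 mm behind the grasp point. The pads swing forward as they close: fully open they stand 13 mm farther back than shut.
Start: joints at [1.237, 0.3, 1.521, -0, 1.321, -0.067], TCP at [145.003, 530.532, 250.281] pointing down, gripper open.
Joint ranges: [-3.03, 3.03], [-0.79, 2.21], [0.23, 2.52], [-1.04, 4.18], [0, 3.07], [-2.55, 2.55]. Speed limits (rad/s): [2.22, 2.22, 2.57, 3.14, 3.14, 3.14].

INTERFACE

Orientations are given as a unit quaternion [w, x, y, z].
In Python, from rig import bot gives the robot as it stands. Calls block until the motion is done:
- bot.move_to(position, orientation): joint-space move of the TCP to a pose.
- bot.servo_line(position, attitude=None, speed=150, until_force=None): straight line of the TCP; attitude=None keeps the orientation; speed is the mean speed in mm/s. With until_force (N) it stops when the force on the tool has changed by that much, and returns True; else False.
- bot.move_joints(angles): joint-space move.
- bot.move_gripper(opening, grip_force=None): finger opening in mm; grip_force is the grip in N (None keeps the last); returns when the fingers have stopped.
- bot.dwell(seconds).
- bot.ik(position, orientation): joint angles nearest the present ones, or None.
- bot.read_state(): the state.
- bot.read_camera(name): name is "scene" or "top" or "wrist"; returns a dict with "image" (420x560x3 uint8, blue, green, red), "depth" (420x560 float32, mm along the optical axis (not along the pixel's ray), 0 where there is no reading), "fovy" (degrees; the focal length in pixels is half the picture's height over the tangent of half this angle, whatever the lens; pixels are square), "cx", "cy" (the principal point, pixels), "eye" and "attitude" of the camera in the world; the wrist camera has in their place "mount" (4x4, takes a point from camera to tool coordinates, whose origin is the TCP and whose axes are the flange's). Camera axes: x right, y down, z forward; pixel columns grow to the right and rows downward; lengths in mm; the calibration is good to about 2 mm. A picture is of the moment at which its call begins: read the wrist's pose just before it.
A pose or a line that the arm cannot do raises bot.MotionError and nothing moves.
- bot.finish_job(): hands the job in; it is judged then, once.
The state is a dict: "clock": time; "joint_positions": joint angles; "qvel": joint speeds; "effort": joint torques, N m; "ee_pos": TCP position; "tool_rot": TCP orientation; "ft_force": force on the tool from outside, world axes, zero at the start; "moment": the same for the moment, N m; "grip_width": finger opening in mm; "grip_force": force on a finger pad.
Only numpy, scipy, OpenCV 4.12 (cv2) and the standard library are available. Lean on these libraries where they do the work, as an engineer would, in place of code of your own. Each camera call takes 0.05 s, during which the arm holds its last target. There are 200 camera calls.

## Working session

There is one attempt and no reset: what is moved stays moved. The work goes in short steps, each a Python script; the robot and the scene stay as the last script left them, time stands still between calls to the robot, and variables do not carry over. Pictures are saved under pics/ and viewed, at most 10 in all, crops included, and the job is handed in when it is done.

```bash
ls; mkdir -p pics
cat > h.py <<'E'
import numpy as np, cv2
from rig import bot
from scipy.spatial.transform import Rotation as R
def q2R(q): return R.from_quat([q[1],q[2],q[3],q[0]]).as_matrix()
def R2q(M):
    x,y,z,w=R.from_matrix(M).as_quat(); return [w,x,y,z]
def cam(name):
    s=bot.read_state(); c=bot.read_camera(name)
    if name=='wrist':
        T=np.eye(4);T[:3,:3]=q2R(s['tool_rot']);T[:3,3]=s['ee_pos'];c['T']=T@np.array(c['mount'])
    else:
        a=np.array(c['attitude']);T=np.eye(4);T[:3,:3]=q2R(a) if a.size==4 else a;T[:3,3]=c['eye'];c['T']=T
    c['f']=c['image'].shape[0]/2/np.tan(np.radians(c['fovy'])/2)
    return c
def ray(c,uv):
    uv=np.atleast_2d(uv).astype(float)
    d=np.c_[(uv[:,0]-c['cx'])/c['f'],(uv[:,1]-c['cy'])/c['f'],np.ones(len(uv))]
    return c['T'][:3,3],d@c['T'][:3,:3].T
def onz(c,uv,z):
    o,d=ray(c,uv); return o+d*((z-o[2])/d[:,2])[:,None]
def pts(c):
    h,w=c['depth'].shape;u,v=np.meshgrid(np.arange(w),np.arange(h));Z=c['depth'].ravel()
    o,d=ray(c,np.c_[u.ravel(),v.ravel()])
    P=(o+d*Z[:,None]).reshape(h,w,3);P[c['depth']==0]=np.nan;return P
def down(yaw):  # tool z down, tool y at world angle yaw
    y=np.array([np.cos(yaw),np.sin(yaw),0]);z=np.array([0,0,-1.]);return R2q(np.c_[np.cross(y,z),y,z])
E
python3 - <<'E'
from h import *
for n in ['top','scene']:
    c=cam(n);cv2.imwrite(f'pics/{n}0.png',c['image']);print(n,c['T'].round(2).tolist(),c['f'],c['cx'],c['cy'],np.isfinite(pts(c)).mean())
s=bot.read_state();print(s['tool_rot'],s['ee_pos'],s['clock'])
E
```

```text
pics
top [[-0.0, -1.0, 0.09, 411.17], [-1.0, 0.0, 0.0, -79.76], [-0.0, -0.09, -1.0, 1584.71], [0.0, 0.0, 0.0, 1.0]] 504.61611676592975 276.05372118154645 218.69542661794134 0.996062925170068
scene [[-0.45, 0.71, -0.55, 1266.97], [0.89, 0.36, -0.27, 229.1], [0.01, -0.61, -0.79, 1113.17], [0.0, 0.0, 0.0, 1.0]] 483.814368113958 281.5287346498679 210.10044713507375 0.9960969387755102
[-1.07890276e-04  1.32990373e-01  9.91117191e-01 -5.13183500e-04] [144.92598411 530.36419453 249.78286445] 0.1
```

View pics/top0.png

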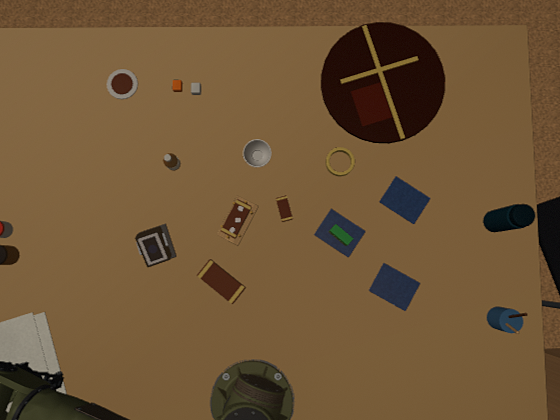

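View pics/scene0.png

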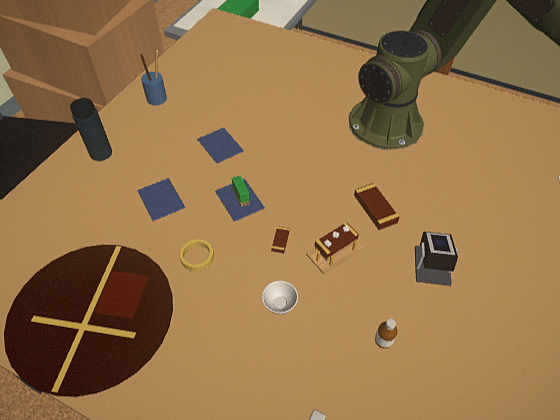

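Top view: the panel candidates are the stand one with chips (237,218), a small one (284,208) and a large one (220,281). I choose the middle-sized one, in the stand. The mats are at (340,232) with the green block, (405,200) and (395,287). Image left is the robot's left, so the rest is (340,232). The camera is at (154,247), bowl (257,153), tape (340,161), bottle (171,161).

Run:
```python
from h import *
c=cam('top');P=pts(c)
for n,uv in dict(panel=(237,218),block=(341,234),mat=(322,232),cam=(153,247),bowl=(257,153),bottle=(171,161),tape=(328,161),big=(220,281),small=(284,208)).items(): print(n,P[uv[1],uv[0]].round(0))
p=P[218,237]; b=P[234,341]; k=P[247,153]
print('wristcam',np.array(bot.read_camera('wrist')['mount']).round(3).tolist())
# wrist view over panel
for nm,q in (('panel',p),('block',b)):
    a=np.arctan2(q[1],q[0])
    for off in (0,):
        pos=[q[0]-40*np.cos(a),q[1]-40*np.sin(a),300]
        print(nm,pos,[ (y,bot.ik(pos,down(a+y)) is not None) for y in (np.pi/2,-np.pi/2)])
```

```text
panel [555.  39.  76.]
block [ 506. -274.   61.]
mat [ 516. -222.    5.]
cam [468. 286.  91.]
bowl [769. -18.   4.]
bottle [728. 239.  81.]
tape [ 738. -242.   25.]
big [366.  95.  28.]
small [ 591. -103.   19.]
wristcam [[0.001, -0.948, -0.319, 81.714], [1.0, 0.001, 0.001, -0.414], [-0.0, -0.319, 0.948, -123.746], [0.0, 0.0, 0.0, 1.0]]
panel [np.float64(514.7411261897845), np.float64(36.5233693372236), 300] [(1.5707963267948966, True), (-1.5707963267948966, True)]
block [np.float64(471.0354667631194), np.float64(-255.10097967977362), 300] [(1.5707963267948966, True), (-1.5707963267948966, True)]
```

Run:
```python
from h import *
import pickle
D={}
for n,q,h in (('camh',(468,286),270),('panel',(555,39),230),('block',(506,-274),220)):
    a=np.arctan2(q[1],q[0])
    bot.move_to([q[0],q[1],h],down(a)); bot.dwell(0.2)
    c=cam('wrist');D[n]=c
pickle.dump(D,open('w.pkl','wb'))
print(bot.read_state()['clock'],c['f'])
cv2.imwrite('pics/w1.png',cv2.resize(np.hstack([np.vstack([D['camh']['image'],D['panel']['image']]),np.vstack([D['block']['image'],0*D['block']['image']])]),(800,600)))
```

```text
4.6917 300.72020369694417
```

View pics/w1.png

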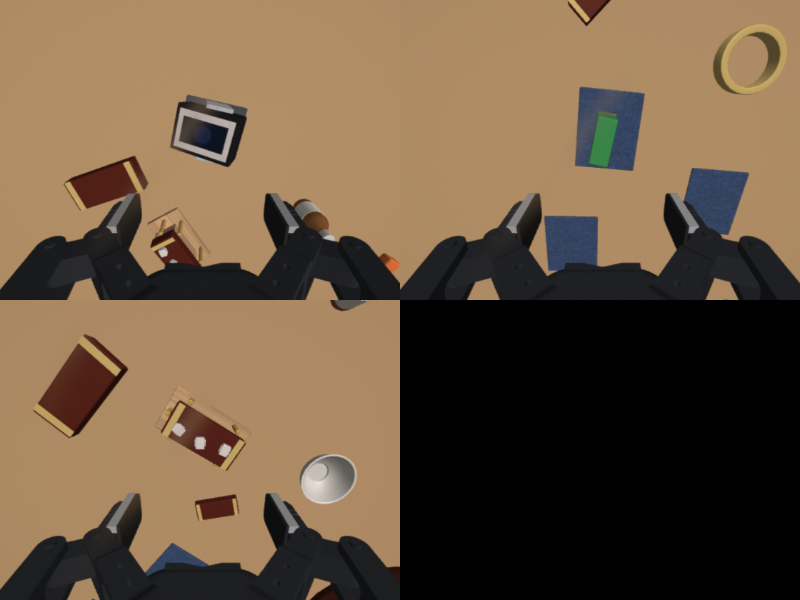

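Upper left shows the camera head with its white window frame (tile 208,130). Lower left shows the chosen panel in its peg stand with three chips (tile 203,135). Upper right shows the green block on its mat (tile 203,135). The identities are confirmed.

Run:
```python
from h import *
import pickle
D=pickle.load(open('w.pkl','rb'))
def rect(m):
    (x,y),(w,h),a=cv2.minAreaRect(m.astype(np.float32)); 
    if w<h: w,h,a=h,w,a+90
    return np.round([x,y,w,h,(a+90)%180-90],1)   # long-axis angle deg
def near(P,c,r): return np.linalg.norm(P[...,:2]-c,axis=-1)<r
def comp(m):
    n,l,s,ce=cv2.connectedComponentsWithStats(m.astype(np.uint8));i=1+np.argmax(s[1:,4]);return l==i
c=D['panel'];P=pts(c);m=comp(near(P,(555,39),90)&(P[...,2]>58));q=P[m]
print('z hist',np.percentile(q[:,2],[5,50,95]));
hi=q[(q[:,2]>61)];
# by contour rays at z=67 
cnt=max(cv2.findContours((m&(P[...,2]>63)&(P[...,2]<82)).astype(np.uint8),cv2.RETR_EXTERNAL,cv2.CHAIN_APPROX_NONE)[0],key=len)[:,0]
print('panel rect depth',rect(hi[:,:2]),'rays',rect(onz(c,cnt,67)[:,:2]))
hsv=cv2.cvtColor(c['image'],cv2.COLOR_BGR2HSV)
w=near(P,(555,39),60)&(hsv[...,1]<60)&(hsv[...,2]>140)
n,l,s,ce=cv2.connectedComponentsWithStats(w.astype(np.uint8))
for i in range(1,n):
    if s[i,4]>30: print('chip',s[i,4],P[l==i].mean(0).round(1),rect(P[l==i][:,:2]))
c=D['block'];P=pts(c);hsv=cv2.cvtColor(c['image'],cv2.COLOR_BGR2HSV)
g=(hsv[...,0]>45)&(hsv[...,0]<80)&(hsv[...,1]>90)&near(P,(506,-274),90)
gt=g&(P[...,2]>55);print('block top',np.median(P[gt][:,2]),rect(P[gt][:,:2]))
b=(hsv[...,0]>95)&(hsv[...,0]<130)&(hsv[...,1]>80)&near(P,(506,-274),110)&(P[...,2]<15);b=comp(b)
print('mat',np.median(P[b][:,2]),rect(P[b][:,:2]))
c=D['camh'];P=pts(c);hsv=cv2.cvtColor(c['image'],cv2.COLOR_BGR2HSV)
w=comp(near(P,(468,286),90)&(hsv[...,1]<60)&(hsv[...,2]>150)&(P[...,2]>40)&(P[...,2]<150))
q=P[w];ce=q.mean(0);
for _ in range(3):
    U,S,V=np.linalg.svd(q-q.mean(0),full_matrices=False);r=(q-q.mean(0))@V[2];q=q[abs(r)<3]
nrm=V[2]*np.sign(V[2][2]);e1=np.cross([0,0,1],nrm);e1/=np.linalg.norm(e1);e2=np.cross(nrm,e1)
(x,y),(ww,hh),a=cv2.minAreaRect(((q-ce)@np.c_[e1,e2]).astype(np.float32))
ctr=ce+x*e1+y*e2
print('frame',len(q),ctr.round(1),ww,hh,a,'n',nrm.round(3),'tilt',np.arccos(nrm[2]),'e1',e1.round(3))
```

```text
z hist [244.08223501 286.83924746 302.27164487]Traceback (most recent call last):
  File "<stdin>", line 15, in <module>
ValueError: max() iterable argument is empty
```

```bash
cat > m.py <<'E'
from h import *
import pickle
D=pickle.load(open('w.pkl','rb'))
def rect(m):
    (x,y),(w,h),a=cv2.minAreaRect(m.astype(np.float32)); 
    if w<h: w,h,a=h,w,a+90
    return np.round([x,y,w,h,(a+90)%180-90],1)   # long-axis angle deg
def near(P,c,r): return (np.linalg.norm(P[...,:2]-c,axis=-1)<r)&(P[...,2]<130)
def comp(m):
    n,l,s,ce=cv2.connectedComponentsWithStats(m.astype(np.uint8));i=1+np.argmax(s[1:,4]);return l==i
def panel(c,ctr=(555,39)):
    P=pts(c);m=comp(near(P,ctr,90)&(P[...,2]>60)&(P[...,2]<85))
    cnt=max(cv2.findContours(m.astype(np.uint8),cv2.RETR_EXTERNAL,cv2.CHAIN_APPROX_NONE)[0],key=len)[:,0]
    print('panel z',np.percentile(P[m][:,2],[5,50,95]),'depth',rect(P[m][:,:2]),'rays',rect(onz(c,cnt,67)[:,:2]))
    hsv=cv2.cvtColor(c['image'],cv2.COLOR_BGR2HSV)
    w=near(P,ctr,120)&(hsv[...,1]<60)&(hsv[...,2]>140)
    n,l,s,ce=cv2.connectedComponentsWithStats(w.astype(np.uint8))
    for i in range(1,n):
        if s[i,4]>30: print('chip',s[i,4],P[l==i].mean(0).round(1))
def block(c,ctr=(506,-274)):
    P=pts(c);hsv=cv2.cvtColor(c['image'],cv2.COLOR_BGR2HSV)
    g=(hsv[...,0]>45)&(hsv[...,0]<80)&(hsv[...,1]>90)&near(P,ctr,90)
    zt=np.percentile(P[g][:,2],90);gt=g&(P[...,2]>zt-6);print('block top',zt,rect(P[gt][:,:2]))
    b=(hsv[...,0]>95)&(hsv[...,0]<130)&(hsv[...,1]>80)&near(P,ctr,110)&(P[...,2]<15);b=comp(b)
    print('mat',np.median(P[b][:,2]),rect(P[b][:,:2]))
def frame(c):
    P=pts(c);hsv=cv2.cvtColor(c['image'],cv2.COLOR_BGR2HSV)
    w=comp(near(P,(468,286),90)&(hsv[...,1]<60)&(hsv[...,2]>150)&(P[...,2]>40)&(P[...,2]<150))
    q=P[w]
    for _ in range(3):
        ce=q.mean(0);U,S,V=np.linalg.svd(q-ce,full_matrices=False);r=(q-ce)@V[2];q=q[abs(r)<3]
    nrm=V[2]*np.sign(V[2][2]);e1=np.cross([0,0,1],nrm);e1/=np.linalg.norm(e1);e2=np.cross(nrm,e1)
    (x,y),(ww,hh),a=cv2.minAreaRect(((q-ce)@np.c_[e1,e2]).astype(np.float32))
    ctr=ce+x*e1+y*e2
    print('frame',len(q),w.sum(),ctr.round(1),ww,hh,a,'n',nrm.round(3),'tilt',np.arccos(nrm[2]),'e1',e1.round(3))
    return ctr,nrm,e1,e2,a
if __name__=='__main__':
    panel(D['panel']);block(D['block']);frame(D['camh'])
E
python3 m.py
```

```text
panel z [65.82829864 67.31727541 75.1513569 ] depth [556.6  45.5 110.1  50.4 -27.4] rays [556.6  46.2 109.3  50.8 -27.5]
chip 241 [522.3  56.8  74.7]
chip 231 [552.1  40.3  74.7]
chip 217 [586.5  32.4  74.8]
block top 60.90473311559424 [ 507.3 -274.1   70.    27.6   49.8]
mat 5.131779120497129 [ 516.6 -275.2  127.1   96.1   56.5]
frame 1818 1818 [465.4 291.   86.4] 85.8284912109375 59.73347473144531 89.78457641601562 n [-0.325 -0.112  0.939] tilt 0.3511345525935728 e1 [ 0.326 -0.945  0.   ]
```

Run:
```python
from m import *
c=D['camh'];ctr,n,e1,e2,a=frame(c)
P=pts(c);hsv=cv2.cvtColor(c['image'],cv2.COLOR_BGR2HSV)
q=P[near(P,(468,286),90)&(hsv[...,1]<60)&(hsv[...,2]>150)&(P[...,2]>60)]-ctr
print(np.percentile(q@e1,[1,99]),np.percentile(q@e2,[1,99]),'e2',e2.round(3))
# housing outline: everything above z 55
h=P[near(P,(468,286),90)&(P[...,2]>55)]-ctr; print(rect(h[:,:2]),np.percentile(h@e1,[1,99]),np.percentile(h@e2,[1,99]))
im=c['image'].copy()
for v,col in ((e1,(0,0,255)),(e2,(0,255,0))):
    X=np.array([ctr,ctr+40*v])-c['T'][:3,3];X=X@c['T'][:3,:3];uv=np.c_[X[:,0]/X[:,2]*c['f']+c['cx'],X[:,1]/X[:,2]*c['f']+c['cy']].astype(int)
    cv2.line(im,tuple(map(int,uv[0])),tuple(map(int,uv[1])),col,1)
cv2.imwrite('pics/camcrop.png',cv2.resize(im[110:260,210:370],None,fx=3.5,fy=3.5))
```

```text
frame 1818 1818 [465.4 291.   86.4] 85.8284912109375 59.73347473144531 89.78457641601562 n [-0.325 -0.112  0.939] tilt 0.3511345525935728 e1 [ 0.326 -0.945  0.   ]
[-43.30995961  43.00584219] [-42.25618674  42.20460716] e2 [0.888 0.306 0.344]
[  8.2   2.8 108.3  88.4  18.9] [-43.77596281  39.70147525] [-47.54265557  49.95691977]
```

View pics/camcrop.png

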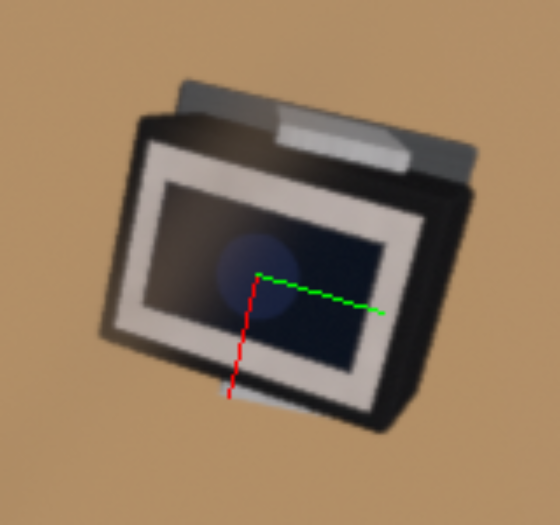

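The window's long side lies along the tilt direction e2 (green line); e1 (red) is horizontal. First I grip the block, then nudge the two outer chips inward along the panel, clear of the pegs. After that, one sweep across the width goes out through the gap between the pegs.

Run:
```python
from m import *
B=np.array([507.3,-274.1]);yaw=np.radians(49.8-90)
bot.move_gripper(70,40)
bot.move_to([*B,110],down(yaw)); bot.servo_line([*B,45],speed=80)
bot.move_gripper(20,40); s=bot.read_state();print(s['ee_pos'],s['grip_width'],s['grip_force'])
bot.servo_line([*B,150],speed=120)
s=bot.read_state();print(s['ee_pos'],s['grip_width'],s['grip_force'],s['clock'])
C=np.array([556.6,45.8]);a=np.radians(-27.4);ux=np.array([np.cos(a),np.sin(a)])
def L(x,y=0): return C+x*ux+y*np.array([-ux[1],ux[0]])
q=down(a)
bot.move_to([*L(64),140],q);bot.servo_line([*L(64),110.5],speed=80)
print(bot.read_state()['ee_pos'])
bot.servo_line([*L(43),110.5],speed=50);bot.servo_line([*L(48),110.5],speed=50);bot.servo_line([*L(48),140],speed=120)
bot.servo_line([*L(-66),140],speed=200);bot.servo_line([*L(-66),110.5],speed=80)
bot.servo_line([*L(-43),110.5],speed=50);bot.servo_line([*L(-48),110.5],speed=50);bot.servo_line([*L(-48),150],speed=120)
q2=down(a+np.pi/2)
bot.move_to([*L(0,-130),200],q2);bot.dwell(.1)
s=bot.read_state();print(s['grip_width'],s['grip_force'],s['clock'])
c=cam('wrist');cv2.imwrite('pics/w2.png',c['image'])
try: panel(c)
except Exception as e: print(e)
c=cam('top');panel(c)
```

```text
[ 507.51209009 -274.22901081   45.4290012 ] 27.01086782082644 40.43896794319153
[ 507.00132979 -273.90866489  149.16242827] 27.527522015386076 39.853286147117615 7.9667
[613.28874689  16.21088253 110.10442847]
27.439572677918342 39.81124699115753 15.1583
panel z [65.08728913 67.34093413 75.22210676] depth [555.8  45.7 109.7  50.9 -27.5] rays [554.6  45.  109.2  53.2 -27.4]
chip 272 [536.2  49.3  75. ]
chip 266 [550.8  39.7  74.8]
chip 241 [574.8  38.5  74.9]
panel z [62.03537202 67.58423918 75.71503913] depth [555.3  43.1 109.7  50.7 -27.6] rays [555.   42.7 109.6  50.3 -27.6]
```

View pics/w2.png

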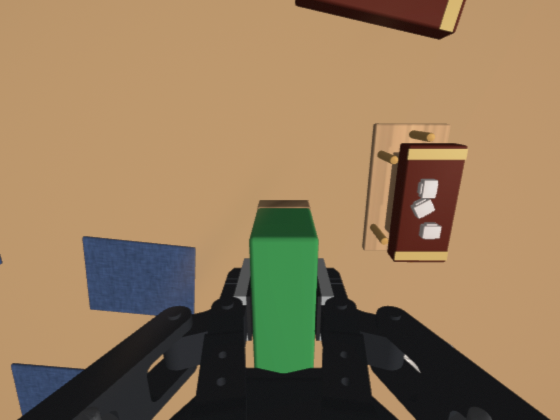

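The three chips (430,188), (423,208) and (430,231) are gathered in the panel's middle, clear of the pegs, and the block sits straight in the grip. Now the cross sweep.

Run:
```python
from m import *
C=np.array([556.6,45.8]);a=np.radians(-27.4);ux=np.array([np.cos(a),np.sin(a)])
def L(x,y=0): return C+x*ux+y*np.array([-ux[1],ux[0]])
bot.servo_line([*L(0,-48),140],speed=200);bot.servo_line([*L(0,-48),110.5],speed=80)
bot.servo_line([*L(0,60),110.5],speed=140);bot.servo_line([*L(0,60),180],speed=150)
bot.servo_line([*L(0,-130),200],speed=250);bot.dwell(.2)
s=bot.read_state();print(s['grip_width'],s['grip_force'],s['clock'])
c=cam('wrist');cv2.imwrite('pics/w3.png',c['image']);panel(c)
```

```text
27.629852515363183 39.93361830711365 19.0917
panel z [65.39498314 67.18479397 68.34428347] depth [555.9  45.6 109.7  50.5 -27.4] rays [555.1  44.7 109.4  53.1 -27.4]
chip 185 [570.1 117.1   8.1]
chip 177 [590.2 104.7   8.1]
chip 167 [608.1 104.2   8.2]
```

View pics/w3.png

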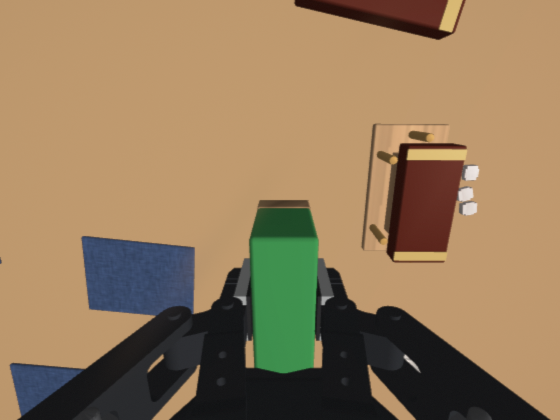

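All the chips lie on the table, right of the stand (about 470,190), and the panel hasn't moved. Now the block goes back on its mat.

Run:
```python
from m import *
B=np.array([510,-274.5]);yaw=np.radians(49.8-90)
bot.move_to([*B,110],down(yaw)); bot.servo_line([*B,55],speed=80)
print(bot.servo_line([*B,44],speed=20,until_force=4),bot.read_state()['ee_pos'])
bot.move_gripper(65);bot.dwell(.3);bot.servo_line([*B,130],speed=100)
a=np.arctan2(B[1],B[0]);bot.move_to([*B,220],down(a));bot.dwell(.2)
c=cam('wrist');block(c,(510,-274));print(bot.read_state()['clock'])
cv2.imwrite('pics/w4.png',c['image'])
```

```text
True [ 510.01065414 -274.51451954   45.39085186]
block top 60.930249665099964 [ 510.8 -274.7   69.6   27.8   49.8]
mat 5.144529269607034 [ 516.4 -275.2  127.9   96.2   56.2]
24.225
```

View pics/w4.png

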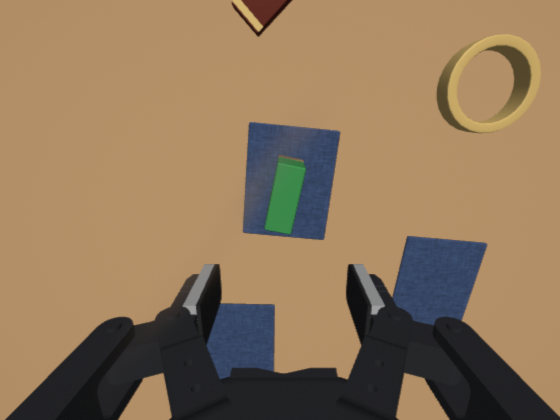

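The block stands upright on its mat at (285,198), released. Now grip the panel.

Run:
```python
from m import *
C=np.array([556.6,45.8]);a=np.radians(62.6)
ctr,n,e1,e2,_=frame(D['camh'])
bot.move_gripper(85,60)
bot.move_to([*C,150],down(a));bot.servo_line([*C,57],speed=90);bot.dwell(.1)
bot.move_gripper(40,60);s=bot.read_state();print(s['ee_pos'],s['grip_width'],s['grip_force'])
h=s['ee_pos'][2]-45
bot.servo_line([*C,90],speed=60);bot.servo_line([*C,200],speed=150)
s=bot.read_state();print(s['grip_width'],s['grip_force'],s['clock'])
y=-e1;z=-n;q=R2q(np.c_[np.cross(y,z),y,z])
F=ctr+100*n;T=F+h*n
print(F,T,bot.ik(T,q))
bot.move_to(T+70*n,q);bot.servo_line(T,speed=60);bot.dwell(.4)
s=bot.read_state();print(s['ee_pos'],s['grip_width'],s['grip_force'],s['clock'])
for k in ('top','scene','wrist'):
    c=cam(k);P=pts(c)
    hsv=cv2.cvtColor(c['image'],cv2.COLOR_BGR2HSV)
    r=((hsv[...,0]<12)|(hsv[...,0]>172))&(hsv[...,1]>120)&(np.linalg.norm(P-F,axis=-1)<75)
    qy=(P[r]-F)
    if r.sum()>20:
        # top/visible surface coords in camera frame (e2 long, e1 wide, n)
        print(k,r.sum(),[np.percentile(qy@v,[1,50,99]).round(1) for v in (e2,e1,n)])
    cv2.imwrite(f'pics/f_{k}.png',c['image'])
a1=cv2.imread('pics/f_wrist.png');b1=cv2.imread('pics/f_scene.png')[150:360,330:560]
cv2.imwrite('pics/f.png',np.hstack([cv2.resize(a1,(400,300)),cv2.resize(b1,(328,300))]))
```

```text
frame 1818 1818 [465.4 291.   86.4] 85.8284912109375 59.73347473144531 89.78457641601562 n [-0.325 -0.112  0.939] tilt 0.3511345525935728 e1 [ 0.326 -0.945  0.   ]
[556.85196158  45.80975863  57.44598771] 48.96049648891729 63.1896185874939
49.22790586458562 62.50388145446777 29.1083
[432.91558005 279.79636976 180.28607067] [428.86846059 278.40085046 191.97264246] [ 0.53476825  0.12678493  1.91103984 -0.10050097  0.76178909 -1.30730177]
[428.87050532 278.41748306 192.02579453] 49.059181294067876 62.387402057647705 31.9
top 261 [array([-42.5,  23.8,  53.4]), array([-21.9,   4. ,  27.5]), array([ 7.3, 22.1, 28.2])]
scene 485 [array([-41.1,  22.6,  58.4]), array([-23.2,   0.6,  26. ]), array([ 4.1, 22.4, 25.4])]
wrist 18735 [array([-55.6, -12.2,  35.4]), array([-23.6,  -0.3,  24.1]), array([10.1, 22.1, 23.4])]
```

View pics/f.png

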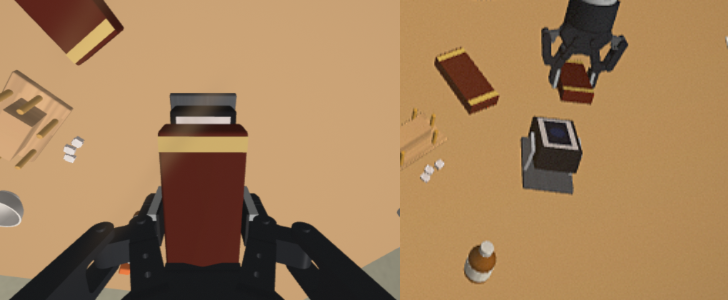

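The panel is held centred over the window. Its top is 22 mm past the focus, so the underside is 100 mm from the glass, and it is square and in line. The stand is empty and the chips are on the table.

```bash
python3 -c "
from rig import bot
bot.dwell(0.5);print(bot.finish_job())"
```

```text
the job is handed in; nothing more can be done
None
```

I handed the job in at about 32 s, and the hand-in gave no verdict. The chips are swept onto the table, the block is upright on its mat, and the sample is held still over the camera window, centred and square at 100 mm by my last measurement.

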